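# Shut the moisture analyser's hood and start the drying run

### The arm

A 6-joint arm with a two-finger parallel gripper is mounted at the origin on the work surface. World frame = base frame: x ahead of the robot, y to its left, z up, the work surface at z = 0. Lengths are in mm, angles in rad, forces in N, time in s.
With the tool pointing down it reaches from about 325 to 775 mm from the base axis. Payload 9.3 kg.
Tool frame: the origin (TCP) lies midway between the tips of the shut fingers; the grasp point (between the pads) lies 19 mm behind it; z points along the fingers, y is the line along which they close (so a half turn about z gives the same grasp; the last joint's range is limited). The gripper opens to 85 mm and grips with 20 to 120 N. Pads are 22 mm wide; open, the fingers measure 114 mm over their backs; the gripper's body (76 mm by 85 mm) begins 54 mm behind the grasp point. The pads swing forward as they close: fully open they stand 13 mm farther back than shut.
Start: joints at [-1.46, 0.259, 0.021, 1.334, 0, 1.418], TCP at [143.406, -530.972, 231.279] pointing down, gripper open.
Joint ranges: [-3.04, 3.04], [-0.91, 1.82], [-1.04, 1.36], [-1.92, 1.95], [-1.52, 1.45], [-3.14, 3.14]. Speed limits (rad/s): [2.22, 2.22, 2.79, 3.14, 3.14, 3.14].

### API

Orientations are given as a unit quaternion [w, x, y, z].
In Python, from rig import get_obs, get_image, close_job gives the robot as it stands. The module is installed in compiled form; this text tells all that it offers.
- The arm moves only by the shell command python3 -m crank 'ROWS'. ROWS is JSON, a list of rows, each a list of 5 numbers: the closure, from 0 (fully open) to 1 (shut), then the shift along the world's x, y, z in cm, then the turn about the world's z in degrees. In form: [[claw, dx, dy, dz, turn], ...]. A call has 1 to 12 rows; each row is the pose to reach, as a shift and turn from the pose commanded when the call began; what a row does not reach only later rows make up. A row lasts 1/8 s, in which the tool goes at most 62.5 mm and 10.7 degrees, less where a joint would pass 70% of its speed; a pose out of reach is approached as far as the arm can. A call with a gripper value outside its range is refused whole. The fingers move at their own pace and stop on an object; the grip force is fixed at half the most. Time passes only in rows, so rows that repeat a pose let the fingers close. It gives the time, the measured TCP pose, the force, the opening and the grip force at its end, in the units of the state.
- get_obs(): the state, without advancing time (a new reading comes with each control period).
- get_image(name): name is "scene" or "top" or "wrist"; returns a dict with "color" (420x560x3 uint8, red, green, blue), "K" (3x3 intrinsics, pixels), "R" (3x3) and "t" (3): a world point X has camera coordinates R X + t. Camera axes: x right, y down, z forward; pixel columns grow to the right and rows downward; lengths in mm; the calibration is good to about 2 mm. A picture is of the moment at which its call begins. There is no depth.
- close_job(): hands the job in; it is judged then, once.
The state is a dict: "t": time; "joint_pos": joint angles; "joint_vel": joint speeds; "effort": joint torques, N m; "ee_pos": TCP position; "orientation": TCP orientation; "force": force on the tool from outside, world axes, zero at the start; "torque": the same for the moment, N m; "opening": finger opening in mm; "grasp_force": force on a finger pad.
Only numpy, scipy, OpenCV 4.12 (cv2) and the standard library are available. Lean on these libraries where they do the work, as an engineer would, in place of code of your own. Each camera call takes 0.05 s, during which the arm holds its last target. There are 200 camera calls.

### The job

The sample dish is already in the moisture analyser. With the fingertips, push the open hood down until it is fully shut, without letting it slam, then press the green start key and let it spring back. Do not press the red stop key, and leave the sample dish and the things around the analyser (bottle, stack of dishes, pan handler, spatula) where they are.

Things in the scene. Friction and masses are not known exactly. Their poses are not given: they have to be found in the camera images.
- analyser: Moisture analyser fixed on the table: grey case 330 mm deep (own x), 210 wide (own y), flat deck 100 mm above the table, 157 mm tall with the hood shut. Origin: centre of its underside. Own -x is its front, +x its rear, +y its left, z up. The key panel is the front 95 mm of its top (x -165 to -70 mm), sloping at 0.35 rad down to the front. Only the hood and the two round keys move.
- hood (a joint): Angle (rad) of the white heater hood: 0 = fully shut on the deck, grows as its front swings up and back; hard stop 1.35. Starts open at 0.7 to 0.98. Stiff hinge without latch or spring: the hood (0.8 kg) stays at any angle where it is left; 2 to 6 N square to its top face near the front edge moves it.
- hood_hinge (a point): Point on the hood's hinge axis, mid-width: 125 mm behind (own +x of) the analyser's origin, 102 mm above the table. The axis runs along the analyser's own y. Axes as the analyser's; does not move with the hood.
- hood_front_edge (a point): Mid-point of the hood's upper front edge; when shut 200 mm forward of and 55 mm above the hinge. Moves with the hood: own x runs rearward along its top face, z out of that face (up when shut). The hood is a hollow shell 200 long, 196 wide, 55 thick; top flat but for a 90 mm round window raised 3 mm, centred 95 mm behind this edge. A lip 90 wide, 12 thick juts 17 mm from the foot of the front wall.
- start_key (a joint): Travel (m) of the green start key into the panel: 0 = up, 0.004 = fully down (counts as pressed beyond 0.003); springs back. About 1.5 N starts it, 4.6 N holds it fully down. It moves square to the sloping panel.
- start_key_top (a point): Centre of the top of the green start key: round, 24 mm across, 6 mm proud of the panel, on the right of the panel as the operator (robot) sees it (analyser's own y = -75 mm), own x about -132 mm, 82 mm above the table. z points out of the panel, along the key's axis.
- stop_key (a joint): Travel (m) of the red stop key, same build as the start key. Must not be pressed.
- stop_key_top (a point): Centre of the top of the red stop key, on the left of the panel (analyser's own y = +75 mm), otherwise like the start key.
- sample_dish: Loose aluminium dish of ore chips, 90 mm across, 9 mm tall (chips up to about 16 mm), lying in the round well (120 mm across, 30 mm deep) in the analyser's deck, under the hood. Origin: centre of its underside, 85 mm above the table. Must stay where it is.
- reagent_bottle: amber glass reagent bottle with black cap, 60 mm across, 150 mm tall, beside the analyser. Origin: centre of its underside
- dish_stack: stack of empty aluminium sample dishes, 90 mm across, 26 mm tall, beside the analyser. Origin: centre of its underside
- pan_handler: pan handler lying on the table: flat steel ring 100 mm across with a blue 80 mm handle along its own -x, 8 mm thick. Origin: underside, centre of the ring
- spatula: sample spatula with a wooden handle, 180 mm long, lying along its own x. Origin: its underside

How it is judged:
By the outcome, as a careful person would: the job done as asked, in the order asked, and still so for the second after the job is handed in, with the robot touching nothing.
It also fails if it takes over 40 s, if anything falls off the work surface, if the arm or the gripper's body presses on something with over 40 N, if the wrist force passes 120 N, or if a joint passes its speed limit or range.

## Working session

There is one attempt and no reset: what is moved stays moved. The work goes in short steps, Python scripts to look and compute and a shell command to move; the robot and the scene stay as the last step left them, time stands still between calls to the robot, and variables do not carry over. Pictures are saved under pics/ and viewed, at most 10 in all, crops included, and the job is handed in when it is done.

```bash
mkdir -p pics; python3 - <<'E'
from rig import get_obs,get_image
import cv2,numpy as np
o=get_obs();print({k:np.round(v,3).tolist() for k,v in o.items()})
for n in("scene","top"):
    i=get_image(n);cv2.imwrite(f"pics/{n}0.png",i["color"][:,:,::-1]);np.savez(f"{n}0.npz",**i)
    print(n,i["K"].round(1).tolist(),(-i["R"].T@i["t"]).round(),i["R"].round(2).tolist())
E
```

```text
{'t': 0.0, 'joint_pos': [-1.46, 0.259, 0.021, 1.334, -0.0, 1.418], 'joint_vel': [-0.0, -0.002, 0.0, -0.0, 0.0, 0.001], 'effort': [-0.0, -55.564, 34.453, 0.014, -0.0, 0.0], 'ee_pos': [143.36, -530.672, 230.653], 'orientation': [-0.001, 0.991, 0.132, 0.0], 'force': [0.657, 0.449, 0.167], 'torque': [0.02, -0.023, 0.037], 'grasp_force': 0.0, 'opening': 85.498}
scene [[380.3, 0.0, 280.7], [0.0, 380.3, 209.6], [0.0, 0.0, 1.0]] [ 538. -354.  795.] [[1.0, -0.09, -0.0], [-0.08, -0.84, -0.53], [0.04, 0.53, -0.85]]
top [[443.4, 0.0, 278.2], [0.0, 443.4, 210.6], [0.0, 0.0, 1.0]] [ 464.   54. 1219.] [[-0.02, -1.0, -0.02], [-0.99, 0.02, -0.1], [0.1, 0.01, -0.99]]
```

View pics/scene0.png

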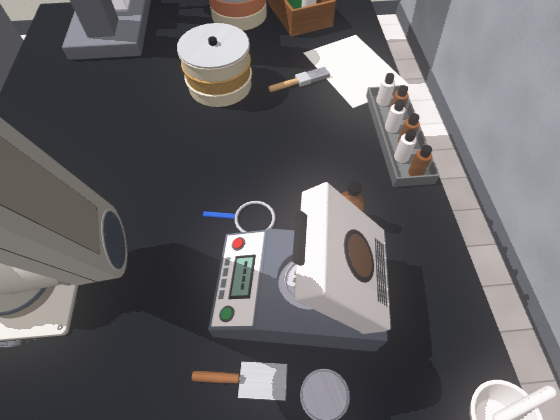

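View pics/top0.png

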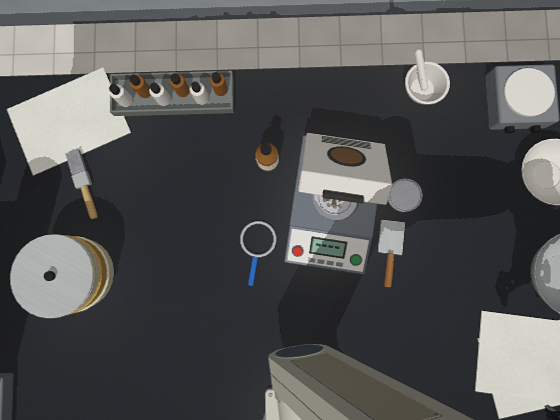

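The scene view shows the red key at (238,243), the green key at (227,313), and the open hood around (345,260) with its dark lip at (300,238). The top view shows the keys at (297,251) and (356,260), the bottle at (267,155), the dish stack at (405,195) and the spatula at (391,250). I'll triangulate the keys and enlarge the hood.

```bash
cat > h.py <<'E'
import numpy as np,cv2
def ray(i,p):
    d=i["R"].T@np.linalg.solve(i["K"],[p[0],p[1],1.]);return -i["R"].T@i["t"],d/np.linalg.norm(d)
def tri(a,p,b,q):
    P=[i["K"]@np.c_[i["R"],i["t"]] for i in(a,b)]
    X=cv2.triangulatePoints(P[0],P[1],np.array(p,float).reshape(2,1),np.array(q,float).reshape(2,1));X=X[:3,0]/X[3,0]
    return X,[float(np.linalg.norm(np.cross(X-c,d))) for c,d in(ray(a,p),ray(b,q))]
def onz(i,p,z):
    c,d=ray(i,p);return c+d*(z-c[2])/d[2]
def proj(i,X):
    x=i["K"]@(i["R"]@X+i["t"]);return x[:2]/x[2]
def blob(i,hue,box):
    h=cv2.cvtColor(i["color"],cv2.COLOR_RGB2HSV);m=cv2.inRange(h,(hue[0],110,40),(hue[1],255,255))
    x0,y0,x1,y1=box;w=np.zeros_like(m);w[y0:y1,x0:x1]=m[y0:y1,x0:x1]
    n,_,s,c=cv2.connectedComponentsWithStats(w);k=1+np.argmax(s[1:,4]);return c[k],s[k]
E
python3 - <<'E'
from h import *
s=np.load("scene0.npz");t=np.load("top0.npz")
K={}
for n,hue,bs,bt in(("red",(0,8),(225,230,255,255),(285,240,310,262)),("green",(45,85),(212,300,240,328),(345,250,370,272))):
    p,a=blob(s,hue,bs);q,b=blob(t,hue,bt);X,e=tri(s,p,t,q);K[n]=X
    print(n,p,a,q,b,X.round(1),np.round(e,1),onz(s,p,82).round(1),onz(t,q,82).round(1))
d=K["red"]-K["green"];print(np.linalg.norm(d),np.arctan2(-d[0],d[1]))
for n,i,(x0,y0,x1,y1) in(("s",s,(200,175,400,350)),("t",t,(280,125,430,280))):
    c=cv2.resize(i["color"][y0:y1,x0:x1],None,fx=3.4,fy=3.4,interpolation=cv2.INTER_CUBIC);cv2.imwrite(f"pics/c{n}.png",c[:,:,::-1]);print(c.shape)
E
```

```text
red [237.55696203 242.72151899] [233 238  10  10  79] [297.13636364 250.86363636] [293 247   9   9  66] [475.4  23.5  76.2] [1.2 0.9] [477.   20.7  82. ] [474.5  23.5  82. ]
green [225.9893617  313.18085106] [221 308  11  11  94] [355.42622951 259.62295082] [351 256  10   8  61] [ 449.5 -125.    75.2] [0.8 0.6] [ 451.1 -127.    82. ] [ 449. -124.   82.]
150.73711065031335 -0.17253363628006863
(595, 680, 3)
(527, 510, 3)
```

View pics/cs.png

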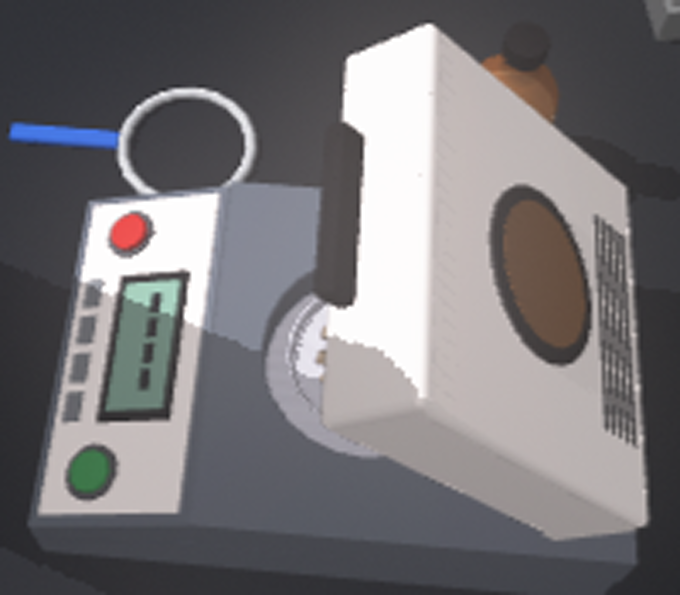

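View pics/ct.png

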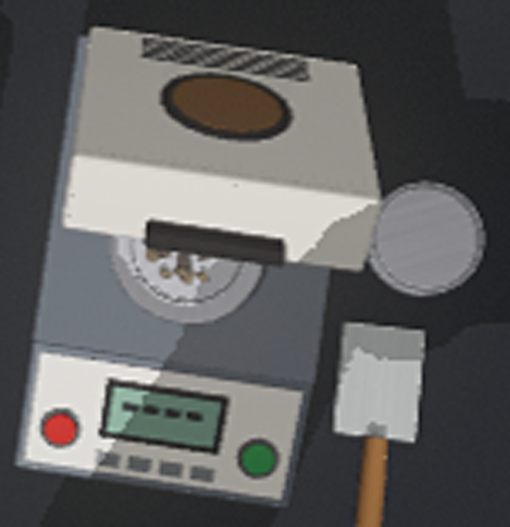

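The crops show the hood's upper front edge: crop (430,25) to (430,400) in the scene view and (78,157) to (380,200) in the top view. I'll triangulate its ends.

```bash
python3 - <<'E'
from h import *
s=np.load("scene0.npz");t=np.load("top0.npz")
f=3.4
L,e1=tri(s,(200+430/f,175+25/f),t,(280+78/f,125+157/f));R,e2=tri(s,(200+430/f,175+400/f),t,(280+380/f,125+200/f))
print(L.round(1),e1,R.round(1),e2,np.linalg.norm(L-R))
g=np.array([450,-125.5]);r=np.array([475.7,22.])
d=r-g;yaw=np.arctan2(-d[0],d[1]);print("yaw",yaw)
ex=np.array([np.cos(yaw),np.sin(yaw)]);ey=np.array([-ex[1],ex[0]])
O=(g+r)/2+132*ex;H=O+125*ex;print("origin",O,"hinge",H)
M=(L+R)/2;u=np.r_[(M[:2]-H)@ex,(M[:2]-H)@ey,M[2]-102]
print("edge rel hinge",u,np.hypot(u[0],u[2]),"expect",np.hypot(200,55))
print("hood",np.arctan2(u[2],-u[0])-np.arctan2(55,200))
# checks: deck/panel line corners
for nm,i,p in(("stack c",t,(280+428/f,125+238/f)),("case FL",t,(280+18/f,125+465/f)),("case FR",t,(280+287/f,125+505/f))):
    X=onz(i,p,26 if 's'==nm[0] else 62);print(nm,X.round(),((X[:2]-O)@ex).round(),((X[:2]-O)@ey).round())
E
```

```text
[642.7  12.2 286. ] [1.4662744741867422, 1.0922351084844435] [ 612.3 -175.4  284.9] [3.1649151523145305, 2.35515698644251] 190.1414862160102
yaw -0.17250552283515388
origin [592.89082743 -74.40796112] hinge [716.03555037 -95.86436369]
edge rel hinge [-89.64825083  -1.14122353 183.43326606] 204.1679993898895 expect 207.4246851269154
hood 0.847843880878923
stack c [ 619. -276.   26.] 60.0 -194.0
case FL [447.  54.  62.] -166.0 102.0
case FR [ 413. -149.   62.] -165.0 -104.0
```

Everything checks out: case corners at -165/±103, edge radius 204 against 207, hood at about 0.85 rad. Next I'll work out the tip waypoints, with the tool down, fingers shut and the tip's front corner following a spot 15 mm behind the edge.

```bash
cat > wp.py <<'E'
import numpy as np
yaw=-0.1725;ex=np.array([np.cos(yaw),np.sin(yaw)]);ey=np.array([-ex[1],ex[0]])
O=np.array([592.9,-74.4])
def w(x,y,z): return np.r_[O+x*ex+y*ey,z]
def hood(th,d=15,r=11): # TCP world; front-lower tip corner on the top face
    return w(125-(200-d)*np.cos(th)+55*np.sin(th)+r,0,102+(200-d)*np.sin(th)+55*np.cos(th))
E
python3 - <<'E'
from wp import *
S=np.array([143.406,-530.972,231.279])
a=hood(.95);a[2]+=30;print("approach shift cm",((a-S)/10).round(2),a)
b=hood(.95);print("th .95",((b-a)/10).round(2))
for th in np.arange(.92,-.03,-.03):print(round(th,2),((hood(th)-b)/10).round(2),hood(th).round())
E
python3 -m crank '[[1,0,0,5,0],[1,3,3,10,-5]]'
```

```text
approach shift cm [52.15 44.4   8.32] [664.94119147 -86.95185189 314.47443831]
th .95 [ 0.  0. -3.]
0.92 [-0.54  0.09 -0.2 ] [660. -86. 283.]
0.89 [-1.07  0.19 -0.41] [654. -85. 280.]
0.86 [-1.59  0.28 -0.64] [649. -84. 278.]
0.83 [-2.11  0.37 -0.88] [644. -83. 276.]
0.8 [-2.62  0.46 -1.14] [639. -82. 273.]
0.77 [-3.12  0.54 -1.42] [634. -82. 270.]
0.74 [-3.61  0.63 -1.71] [629. -81. 267.]
0.71 [-4.1   0.71 -2.02] [624. -80. 264.]
0.68 [-4.57  0.8  -2.34] [619. -79. 261.]
0.65 [-5.04  0.88 -2.67] [615. -78. 258.]
0.62 [-5.49  0.96 -3.02] [610. -77. 254.]
0.59 [-5.94  1.03 -3.38] [606. -77. 251.]
0.56 [-6.37  1.11 -3.76] [601. -76. 247.]
0.53 [-6.79  1.18 -4.15] [597. -75. 243.]
0.5 [-7.2   1.25 -4.55] [593. -74. 239.]
0.47 [-7.6   1.32 -4.97] [589. -74. 235.]
0.44 [-7.99  1.39 -5.39] [585. -73. 231.]
0.41 [-8.36  1.46 -5.83] [581. -72. 226.]
0.38 [-8.72  1.52 -6.28] [578. -72. 222.]
0.35 [-9.07  1.58 -6.74] [574. -71. 217.]
0.32 [-9.4   1.64 -7.21] [571. -71. 212.]
0.29 [-9.72  1.69 -7.69] [568. -70. 208.]
0.26 [-10.03   1.75  -8.18] [565. -69. 203.]
0.23 [-10.32   1.8   -8.67] [562. -69. 198.]
0.2 [-10.59   1.85  -9.18] [559. -68. 193.]
0.17 [-10.85   1.89  -9.7 ] [556. -68. 188.]
0.14 [-11.1    1.93 -10.22] [554. -68. 182.]
0.11 [-11.33   1.97 -10.75] [552. -67. 177.]
0.08 [-11.54   2.01 -11.29] [550. -67. 172.]
0.05 [-11.74   2.05 -11.83] [548. -67. 166.]
0.02 [-11.92   2.08 -12.38] [546. -66. 161.]
-0.01 [-12.08   2.11 -12.93] [544. -66. 155.]
t: 0.35
ee_pos: [171.2, -502.9, 328.9]
orientation: [-0.001, 0.996, 0.086, -0.0]
force: [0.3, -1.0, -0.1]
opening: 51.9
grasp_force: 0.0
```

```bash
python3 -m crank '[[1,4.5,3.8,0,-4],[1,9,7.6,0,-8],[1,13.5,11.4,0,-12],[1,18,15.2,0,-16],[1,22.5,19,0,-20],[1,27,22.8,0,-20],[1,31.5,26.6,0,-20],[1,36,30.4,0,-20],[1,40.5,34.2,0,-20],[1,45,38,0,-20],[1,49.2,41.4,0,-20],[1,49.2,41.4,0,-20]]'
python3 - <<'E'
from rig import get_obs,get_image
import cv2
i=get_image("scene");cv2.imwrite("pics/s1.png",i["color"][:,:,::-1])
E
```

```text
t: 1.85
ee_pos: [666.2, -85.6, 326.2]
orientation: [-0.001, 0.996, -0.084, -0.002]
force: [-0.5, -1.3, -0.8]
opening: 0.0
grasp_force: 0.0
```

View pics/s1.png

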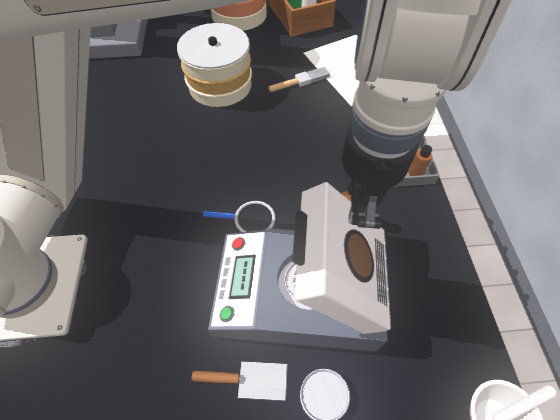

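The picture shows the shut fingers at about (366,212), above and behind the hood's front edge and clear of it. Next I lower them to just behind the top face.

```bash
python3 -m crank '[[1,0,0,-1.2,0],[1,0,0,-2.4,0],[1,0,0,-3.5,0],[1,0,0,-4.6,0],[1,0,0,-4.6,0],[1,0,0,-4.6,0]]'
```

```text
t: 2.65
ee_pos: [664.0, -88.4, 283.3]
orientation: [0.0, 0.996, -0.086, 0.0]
force: [-0.3, 0.2, 0.3]
opening: 0.2
grasp_force: 0.0
```

```bash
python3 -m crank '[[1,-0.5,0.1,-0.2,0],[1,-1.05,0.2,-0.4,0],[1,-1.6,0.3,-0.65,0],[1,-2.1,0.35,-0.9,0],[1,-2.6,0.45,-1.15,0],[1,-3.1,0.55,-1.4,0]]'
```

```text
t: 3.4
ee_pos: [633.1, -82.8, 269.1]
orientation: [-0.0, 0.996, -0.086, 0.001]
force: [4.3, -0.4, 0.9]
opening: 0.3
grasp_force: 2.3
```

```bash
python3 - <<'E'
from rig import get_obs,get_image
import cv2
i=get_image("scene");c=i["color"][160:360,200:420];cv2.imwrite("pics/s2.png",cv2.resize(c,None,fx=3,fy=3,interpolation=2)[:,:,::-1])
o=get_obs();print(o["force"],o["torque"],o["ee_pos"])
E
```

```text
[3.46193058 0.5453438  0.68836017] [ 0.14973062 -0.65941473 -0.06083296] [632.35443385 -82.72476019 268.78677717]
```

View pics/s2.png

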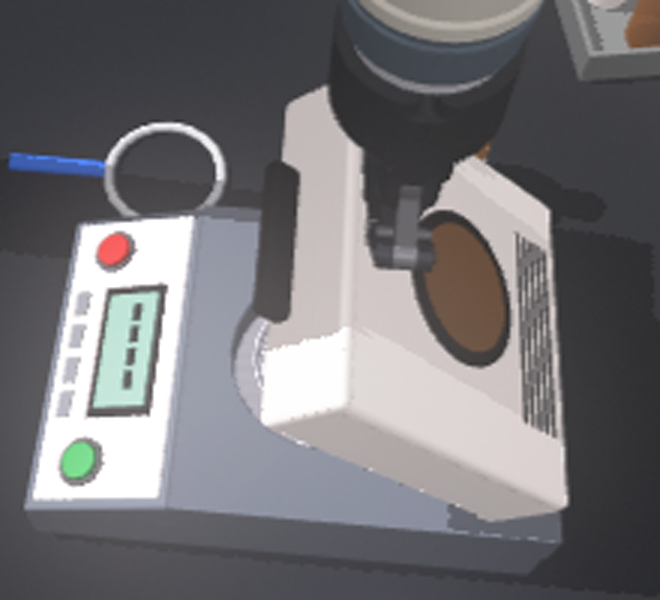

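The crop shows the fingertips at about (405,262), resting on the top face just behind the front edge (x≈355). The hood has begun to move. I'll continue along the arc, biased slightly rearward.

```bash
python3 -m crank '[[1,-0.4,0.1,-0.35,0],[1,-0.8,0.15,-0.7,0],[1,-1.25,0.2,-1.05,0],[1,-1.75,0.3,-1.4,0],[1,-2.2,0.4,-1.75,0],[1,-2.65,0.5,-2.15,0],[1,-3.05,0.55,-2.5,0],[1,-3.5,0.6,-2.9,0]]'
```

```text
t: 4.45
ee_pos: [597.2, -76.8, 240.3]
orientation: [0.0, 0.996, -0.086, -0.0]
force: [0.2, 1.6, 6.4]
opening: -0.3
grasp_force: 2.8
```

```bash
python3 -m crank '[[1,-0.4,0.1,-0.4,0],[1,-0.8,0.15,-0.8,0],[1,-1.2,0.25,-1.25,0],[1,-1.55,0.3,-1.7,0],[1,-1.9,0.35,-2.15,0],[1,-2.25,0.45,-2.6,0],[1,-2.6,0.5,-3.05,0],[1,-2.9,0.55,-3.55,0],[1,-3.25,0.6,-4.05,0],[1,-3.5,0.65,-4.5,0],[1,-3.8,0.7,-5,0]]'
```

```text
t: 5.82
ee_pos: [559.6, -69.9, 189.6]
orientation: [0.0, 0.996, -0.086, -0.0]
force: [0.5, -1.0, 3.9]
opening: -0.2
grasp_force: 1.9
```

```bash
python3 -m crank '[[1,-0.2,0,-0.35,0],[1,-0.35,0.05,-0.7,0],[1,-0.5,0.1,-1.05,0],[1,-0.65,0.1,-1.4,0],[1,-0.8,0.15,-1.7,0],[1,-0.9,0.15,-2,0],[1,-1,0.2,-2.25,0],[1,-1.05,0.2,-2.45,0],[1,-1.1,0.2,-2.6,0],[1,-1.15,0.2,-2.75,0],[1,-1.2,0.2,-2.85,0],[1,-1.2,0.2,-2.9,0]]'
```

```text
t: 7.32
ee_pos: [547.9, -67.7, 160.9]
orientation: [-0.0, 0.996, -0.086, -0.0]
force: [-2.6, 0.8, 3.2]
opening: 0.0
grasp_force: 1.8
```

```bash
python3 -m crank '[[1,0,0,-0.1,0],[1,0,0,-0.2,0],[1,0,0,-0.3,0],[1,0,0,-0.4,0],[1,0,0,-0.5,0],[1,0,0,-0.5,0]]'
```

```text
t: 8.07
ee_pos: [548.0, -67.9, 157.0]
orientation: [0.0, 0.996, -0.086, 0.001]
force: [-4.8, 2.1, 13.4]
opening: -0.1
grasp_force: 6.7
```

The force jumped at z = 157.0, the shut height. One small extra press to be sure, then lift and go over the start key.

```bash
python3 -m crank '[[1,0,0,-0.1,0],[1,0,0,-0.2,0],[1,0,0,-0.2,0]]'; python3 -m crank '[[1,0,0,1,0],[1,0,0,3,0],[1,0,0,5,0],[1,0,0,5,0]]'
python3 - <<'E'
from rig import get_obs,get_image
from h import *
from wp import *
i=get_image("scene");t=get_image("top")
for n,im,b in(("s",i,(205,295,245,330)),("t",t,(340,245,375,275))):
    try:
        p,a=blob(im,(45,85),b);print(n,p,a,onz(im,p,82))
    except Exception as e:print(n,e)
c=i["color"][160:360,200:420];cv2.imwrite("pics/s3.png",cv2.resize(c,None,fx=3,fy=3,interpolation=2)[:,:,::-1])
# key target TCP: own x -136, y -75
o=get_obs()["ee_pos"];print(o,((w(-136,-75,110)-o)/10).round(2))
E
```

```text
t: 8.45
ee_pos: [548.0, -67.9, 156.9]
orientation: [0.0, 0.996, -0.086, 0.002]
force: [-12.0, 3.2, 29.1]
opening: 0.3
grasp_force: 14.8
t: 8.95
ee_pos: [549.0, -68.2, 204.9]
orientation: [0.0, 0.996, -0.086, 0.001]
force: [-0.0, -0.6, 0.3]
opening: 0.2
grasp_force: 0.0
s [225.6125 312.9625] [221 308  10  11  80] [ 450.37981443 -126.55931516   82.        ]
t attempt to get argmax of an empty sequence
[548.05241067 -67.92505288 203.15813704] [-10.2   -5.7   -9.32]
```

View pics/s3.png

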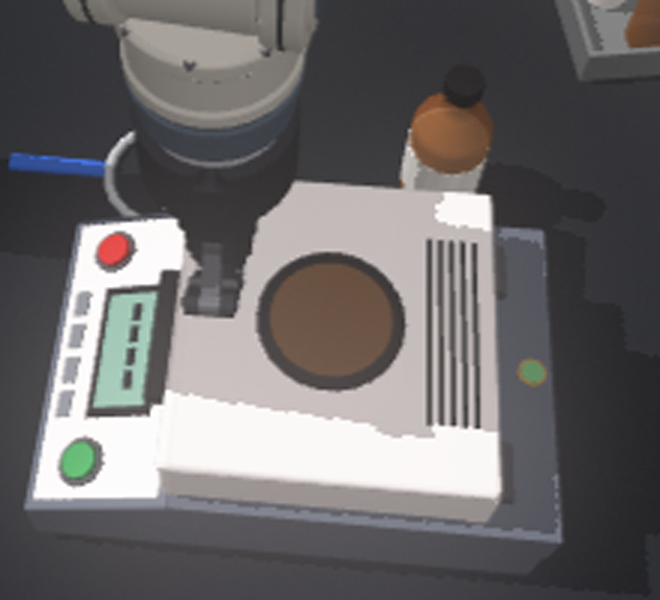

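The hood lies flat and shut, and the green key is at crop (80,461), where it was before. I'll move over the key at height, then lower.

```bash
python3 -m crank '[[1,-3.5,-2,0,0],[1,-7,-4,0,0],[1,-10.2,-5.7,0,0],[1,-10.2,-5.7,-3,0],[1,-10.2,-5.7,-6,0],[1,-10.2,-5.7,-9,0],[1,-10.2,-5.7,-10.7,0],[1,-10.2,-5.7,-10.7,0],[1,-10.2,-5.7,-10.7,0]]'
python3 - <<'E'
from rig import get_obs,get_image
from h import *
from wp import *
i=get_image("scene");c=i["color"][200:350,190:350];cv2.imwrite("pics/s4.png",cv2.resize(c,None,fx=4,fy=4,interpolation=2)[:,:,::-1])
o=get_obs();p=o["ee_pos"];print(p,((p[:2]-O)@ex,(p[:2]-O)@ey),o["force"])
E
```

```text
t: 10.18
ee_pos: [446.1, -124.9, 97.1]
orientation: [-0.0, 0.996, -0.086, 0.0]
force: [0.6, -0.7, 0.1]
opening: -0.3
grasp_force: 0.0
[ 446.3073947  -125.02937892   97.40877629] (np.float64(-135.7266658681594), np.float64(-75.0399767511991)) [-0.02082251  0.29473946 -0.05201128]
```

View pics/s4.png

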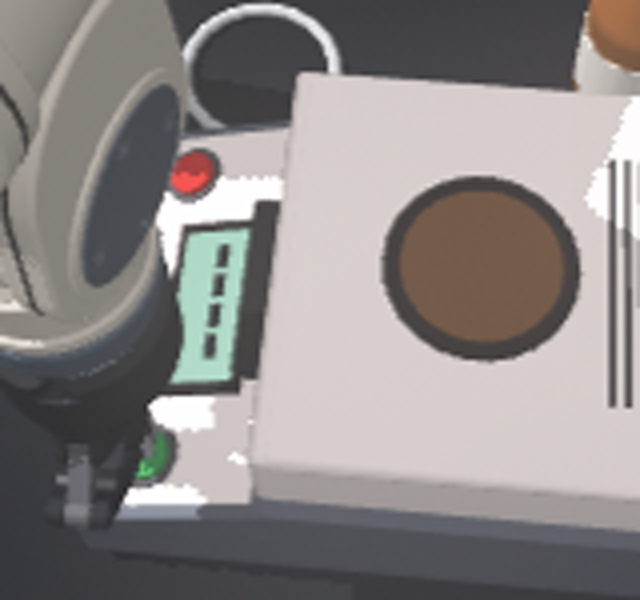

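The fingertips are at crop (80,510), and the green key's visible part is at (152,455). I'll check the projected tool point against that before pressing.

```bash
python3 - <<'E'
from h import *
from wp import *
s=np.load("scene0.npz")
for X in([446.3,-125,97.4],[446.3,-125,130],w(-132,-75,82)): print((proj(s,np.array(X))-[190,200])*4)
for a in(-11,11):
  for b in(-14.5,14.5): print((proj(s,w(-135.7+a,-75+b,97.4))-[190,200])*4)
E
```

```text
[129.43376907 439.24860689]
[119.6885543  416.55930279]
[141.59379909 449.98618621]
[100.66454756 468.23492667]
[111.50397497 407.02224632]
[147.96293741 472.19593745]
[157.79767684 410.80694864]
```

```bash
python3 - <<'E'
from rig import get_obs,get_image
from h import *
from wp import *
i=get_image("wrist");p=get_obs()["ee_pos"]
print("tcp",proj(i,p),"start",proj(i,w(-132,-75,82)),"stop",proj(i,w(-132,75,82)),"edge",proj(i,w(-75,0,157)))
for nm,X in(("a",w(-165,-105,62)),("b",w(-70,-105,100))):print(nm,proj(i,X))
cv2.imwrite("pics/w5.png",i["color"][:,:,::-1])
E
```

```text
tcp [280.91370424 277.92968955] start [280.95177518 255.85504518] stop [-25.29796925 256.14107065] edge [-34.31769581 171.83457982]
a [333.8407236  293.75215939]
b [357.45623418 129.58082879]
```

View pics/w5.png

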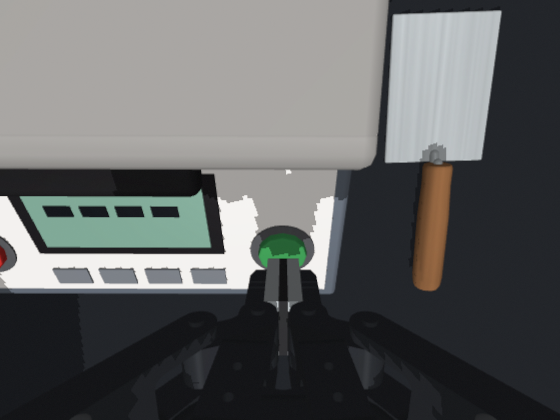

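The wrist view shows the fingertips at (283,270), centred on the green key at (282,250). I'll press gently.

```bash
python3 -m crank '[[1,0,0,-0.6,0],[1,0,0,-1,0],[1,0,0,-1.2,0],[1,0,0,-1.3,0],[1,0,0,-1.4,0],[1,0,0,-1.4,0]]'
```

```text
t: 11.02
ee_pos: [446.1, -124.9, 83.1]
orientation: [0.0, 0.996, -0.086, 0.0]
force: [0.0, 1.5, 1.8]
opening: 0.2
grasp_force: 0.8
```

```bash
python3 -m crank '[[1,0,0,-0.1,0],[1,0,0,-0.2,0],[1,0,0,-0.2,0]]'; python3 -m crank '[[1,0,0,-0.1,0],[1,0,0,-0.2,0],[1,0,0,-0.2,0]]'
```

```text
t: 11.4
ee_pos: [446.3, -125.0, 81.1]
orientation: [0.0, 0.996, -0.086, 0.0]
force: [1.7, 0.2, 3.1]
opening: 0.1
grasp_force: 1.5
t: 11.78
ee_pos: [446.3, -125.0, 79.2]
orientation: [0.0, 0.996, -0.086, 0.0]
force: [0.8, 0.7, 6.6]
opening: 0.2
grasp_force: 2.9
```

```bash
python3 -m crank '[[1,0,0,-0.1,0],[1,0,0,-0.2,0],[1,0,0,-0.2,0]]'
```

```text
t: 12.15
ee_pos: [446.6, -125.1, 78.6]
orientation: [0.0, 0.996, -0.086, 0.001]
force: [-4.0, 1.9, 24.5]
opening: -0.1
grasp_force: 11.9
```

The force rose sharply to 24 N, so the key is bottomed. Now I lift straight up and retreat.

```bash
python3 -m crank '[[1,0,0,0.5,0],[1,0,0,2,0],[1,0,0,5,0],[1,0,0,10,0],[1,0,0,15,0],[1,-2,-4,15,0],[1,-4,-8,15,0],[1,-6,-12,15,0],[1,-8,-16,15,0],[1,-10,-20,15,0],[1,-10,-20,15,0],[1,-10,-20,15,0]]'
python3 - <<'E'
from rig import get_obs,get_image
from h import *
s0=np.load("scene0.npz");t0=np.load("top0.npz");s=get_image("scene");t=get_image("top")
for n,a,b,hue,bs in(("green s",s0,s,(45,85),(212,300,240,328)),("green t",t0,t,(45,85),(345,250,370,272)),("red s",s0,s,(0,8),(225,230,255,255)),("red t",t0,t,(0,8),(285,240,310,262))):
    for i in(a,b):
        try:print(n,*[np.round(v,1) for v in blob(i,hue,bs)])
        except Exception as e:print(n,"hidden")
o=np.vstack([s["color"][150:420,180:460],t["color"][120:300,220:500]]);cv2.imwrite("pics/f6.png",cv2.resize(o,None,fx=1.3,fy=1.3)[:,:,::-1])
print(get_obs()["force"])
E
```

```text
t: 13.65
ee_pos: [345.7, -324.4, 226.4]
orientation: [-0.001, 0.996, -0.087, -0.001]
force: [0.3, 0.8, -0.9]
opening: 0.1
grasp_force: 0.0
green s [226.  313.2] [221 308  11  11  94]
green s [225.6 313. ] [221 308  10  11  86]
green t [355.4 259.6] [351 256  10   8  61]
green t [355.4 259.8] [351 256  10   9  62]
red s [237.6 242.7] [233 238  10  10  79]
red s [237.7 242.8] [233 238  10  10  80]
red t [297.1 250.9] [293 247   9   9  66]
red t [297.2 250.7] [293 247   9   9  66]
[-0.1290739   0.16324413 -0.15432644]
```

View pics/f6.png

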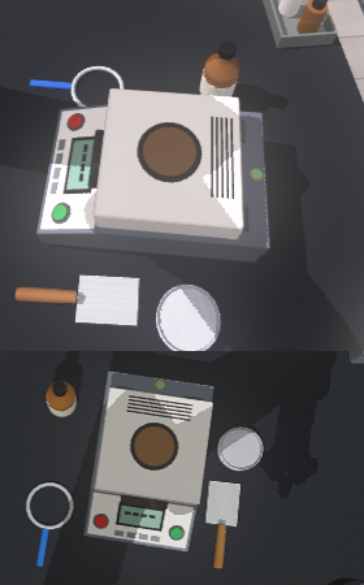

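The hood is flat and shut, the green key at (60,212) is back up, the red key is untouched, and the bottle, dishes, handler and spatula are where they were. Handing in.

```bash
python3 -c "
from rig import close_job;print(close_job())"
```

```text
the job is handed in; nothing more can be done
None
```

The hood is fully shut without slamming, the green start key was pressed to the bottom and sprang back, the red stop key and the things around the analyser were left alone, and the job is handed in at about 14 s of the 40 s allowed.

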